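# Hang the tool tray on the stand's two pins

### The job

Pick up the open metal tool tray by its wooden carrying bar and hang it by the two slotted ears at its ends on the two upright pins of the stand, pressed gently by feel until both ears lie fully down on the arms, then let go. Never force the tray against the stand or jam it, and leave the other things on the stove where they stand.

Things in the scene. Friction and masses are not known exactly. Their poses are not given: they have to be found in the camera images.
- tray: Loose open sheet-metal tray standing on the stove, 0.2 to 0.42 kg. Origin: centre of its underside; z up, long axis y. Box 70 (x) x 88 (y) x 50 mm high. Same when turned half round about z.
- tray_bar (a point): Middle of the tray's wooden carrying bar, 93 mm above the tray's origin. The bar runs along the tray's y: 88 long, 12 thick (x), 18 high, held by a flat strap at each end; grip it across x. Free below it down to the box rim, 34 mm under the bar.
- tray_ear_a (a point): Centre of the slot in the ear at the tray's +y end, on the ear's underside: tray x 0, y 92, z 44 mm. The flat ear is 6 thick, 30 wide (x), from y 44 to 107. The slot goes through: 14 long in x, 10 wide in y (mm).
- tray_ear_b (a point): The same at the tray's -y end: tray x 0, y -92, z 44 mm. Same ear and slot.
- stand: Steel stand fixed to the stove. Origin on the stove top; z up, +x to its rear rail, y along the rail. Base plate 10 mm high, x -55 to 105, y -100 to 144. A U-shaped pin bar is clamped on the rail (x 75) and reaches forward with two arms, 12 wide, top at z 100. Hung fully home, ears on the arms, the tray's origin is 56 mm above this origin; with the ears on the pin tops it is 80 above.
- stand_middle (a point): Point of the stand at x 0, y 0, z 100 mm, level with the arm tops. Two upright pins 184 mm apart in y, one near the front of each arm: at stand x 0, y -92 + d and +92 + d. d is the same for both, 5 to 39, unknown: the pin bar was clamped anywhere in that range, no pose tells it. It does not shift under hand forces.
- stand_pin_height (a point): Point at x 0, y 0, z 124 mm of the stand: height of the pin tops (not a pin's place). Pins are 8 mm thick, 24 tall, the top 3 tapering to 6.4 across; in the slots they have 1 mm play each way in y, 3 in x. A press of 3 to 5 N is enough to feel the pin tops and the arms; more than 30 N between tray and stand is too much.
- tin_cup: bystander, stuck fast: small tin cup with a strap handle, 62 high; origin under its centre (mm)
- matchbox: bystander: plain box 36 x 56 x 16 lying flat; origin under its centre (mm)
- lid_lifter: bystander: black iron bar 183 long, 18 high, lying flat; origin under its centre (mm)
- spice_tin: bystander: small round tin 49 across, 72 high; origin under its centre (mm)
- powder_tin: bystander: round tin 64 across, 105 high; origin under its centre (mm)
- short_jar: bystander: glass jar with zinc lid, 68 across, 120 high; origin under its centre (mm)
- candle_holder: bystander, stuck fast: candlestick dish with ring handle and stub, 88 x 109 x 63; origin under its centre (mm)
- cork: bystander: cork 30 across, 28 high; origin under its centre (mm)

How it is judged:
On the way:
1. the tray is lifted off the stove (height (world z) of tray above 0.068 m), for 0.1 s.
At the end, for the whole second after the job is handed in: The tray hangs on both pins: its origin 53 to 59 mm above the stand's origin, within 6 mm of it along the stand's x and 2 to 42 mm from it along the stand's +y, long axis within 0.07 rad of the stand's y, upright within 0.05 rad, at rest and let go (x of tray in the frame of stand between -0.006 and 0.006 m and y of tray in the frame of stand between 0.002 and 0.042 m and z of tray in the frame of stand between 0.053 and 0.059 m and angle between the y axis of tray and the y axis of stand, either way round below 0.07 rad and angle between tray's own z axis and vertical below 0.05 rad and linear speed of tray below 0.01 m/s and angular speed of tray below 0.05 rad/s and contact force between tray and the fingers below 0.05 N); the robot touches nothing.
It fails at once if the tray is forced against the stand with more than 30 N (contact force between tray and stand above 30 N).
It fails at once if one of the other things is shifted by more than 30 mm or tipped over (distance of any of matchbox, lid_lifter, spice_tin, powder_tin, short_jar, cork from where it was at the start of the episode above 0.03 m or angle between any of matchbox, lid_lifter, spice_tin, powder_tin, short_jar, cork's own z axis and vertical above 0.5 rad).
It also fails if it takes over 64 s, if anything falls off the work surface, if the arm or the gripper's body presses on something with over 40 N, if the wrist force passes 120 N, or if a joint passes its speed limit or range.

### The arm

A 7-joint arm with a two-finger parallel gripper is mounted at the origin on a cart in front of the work surface, level with it; the furniture and walls round the work are solid. World frame = base frame: x ahead of the robot, y to its left, z up, the work surface at z = 0. Lengths are in m, angles in rad, forces in N, time in s.
With the tool pointing down it reaches from about 0.425 to 0.875 m from the base axis. Payload 8.4 kg.
Tool frame: the origin (TCP) lies between the finger pads; the fingertips stand 11 mm ahead of it and the grasp point (between the pads) lies 8 mm behind it; y points along the fingers, z is the direction in which the jaws open and shut, and the axes are right-handed (so a half turn about y gives the same grasp; the last joint's range is limited). The gripper opens to 87 mm and grips with 3 to 60 N. Pads are 19 mm wide; open, the fingers measure 117 mm over their backs; the gripper's body (75 mm by 190 mm) begins 51 mm behind the grasp point.
Start: joints at [-1.258, 0.333, 0.04, 1.465, -0.013, 1.343, -0.059], TCP at [0.26, 0.596, 0.234] pointing down, gripper open.
Joint ranges: [-2.58, 2.58], [-0.38, 2.09], [-1.3, 1.39], [0.25, 2.4], [-1.5, 4.64], [0.08, 2.09], [-2.65, 2.65]. Speed limits (rad/s): [2.22, 2.22, 2.79, 2.79, 3.14, 3.14, 3.14].

### API

Orientations are given as a rotation vector (axis times angle).
In Python, from cell import arm, eoat, planner, optics, order, status gives the robot as it stands. Calls block until the motion is done:
- arm.move_to(position, orientation): joint-space move of the TCP to a pose.
- arm.move_l(position, ori=None, velocity=0.15): straight line of the TCP; ori=None keeps the orientation; velocity is the mean speed in m/s.
- arm.movej(angles): joint-space move.
- eoat.release() and eoat.grasp(effort=None): open the fingers fully, or close them until they stop; effort is the grip in N (None keeps the last).
- arm.dwell(seconds).
- planner.ik(position, orientation): joint angles nearest the present ones, or None.
- optics.camera(name): name is "scene" or "top"; returns a dict with "pixels" (384x512x3 uint8, red, green, blue), "K" (3x3 intrinsics, pixels), "position" and "rotation" of the camera in the world. Camera axes: x right, y up, looking along -z (the intrinsics and any distortion apply to the point x, -y, -z); pixel columns grow to the right and rows downward; lengths in m; the calibration is good to about 2 mm. A picture is of the moment at which its call begins. There is no depth.
A pose or a line that the arm cannot do raises arm.Unreachable and nothing moves.
- order.sign_off(): hands the job in, once; it reports no verdict.
Readings, each from a call of its own:
- status.read_t(): time.
- status.read_qpos(): joint angles.
- status.read_dq(): joint speeds.
- status.read_joint_efforts(): joint torques, N m.
- status.read_tool_pos(): TCP position.
- status.read_orientation(): TCP orientation.
- status.read_ft_force(): force on the tool from outside, world axes, zero at the start.
- status.read_wrist_torque(): the same for the moment, N m.
- status.read_gripper_width(): finger opening in m.
Only numpy, scipy, OpenCV 4.12 (cv2) and the standard library are available. Lean on these libraries where they do the work, as an engineer would, in place of code of your own. Each camera call takes 0.05 s, during which the arm holds its last target.

## Working session

There is one attempt and no reset: what is moved stays moved. The work goes in short steps, each a Python script; the robot and the scene stay as the last script left them, time stands still between calls to the robot, and variables do not carry over. Pictures are saved under pics/ and viewed, and the job is handed in when it is done.

```bash
ls -la; mkdir -p pics; python3 - <<'E'
from cell import arm, eoat, planner, optics, order, status
import cv2, numpy as np
for n in ("scene","top"):
    c=optics.camera(n); cv2.imwrite(f"pics/{n}0.png",c["pixels"][:,:,::-1])
    print(n,c["K"],c["position"],c["rotation"],[k for k in c])
    np.savez(f"{n}0.npz",**{k:v for k,v in c.items()})
print(status.read_t(),status.read_tool_pos(),status.read_orientation(),status.read_ft_force(),status.read_gripper_width())
E
```

```text
total 12
drwxr-xr-x  3 agent agent 4096 Dec  6 08:46 .
drwxr-xr-x 23 root  root  4096 Dec  6 08:46 ..
drwxr-xr-x  2 agent agent 4096 Dec  6 08:46 pics
scene [[439.00675548   0.         250.6780671 ]
 [  0.         439.00675548 188.89003236]
 [  0.           0.           1.        ]] [0.69454987 0.86850649 1.12636633] [0.05077517 1.02780676 2.81149784] ['pixels', 'K', 'position', 'rotation']
top [[377.94667718   0.         257.11777123]
 [  0.         377.94667718 188.80370261]
 [  0.           0.           1.        ]] [0.35523143 0.02984617 1.11551979] [ 0.15991303 -0.1615628  -1.5527429 ] ['pixels', 'K', 'position', 'rotation']
0.1 [0.26001144 0.5952744  0.2327292 ] [-1.54804455  0.32328985 -0.32290184] [ 0.08654904 -0.59730121  0.34374289] 0.08689747147365351
```

View pics/scene0.png

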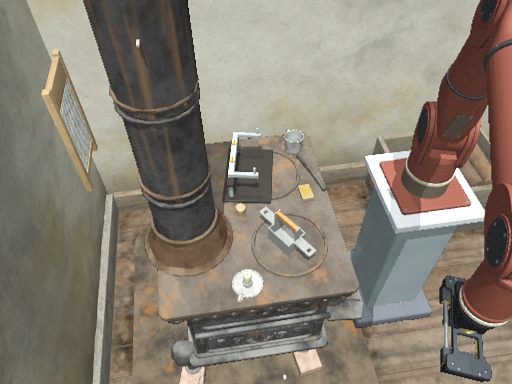

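View pics/top0.png

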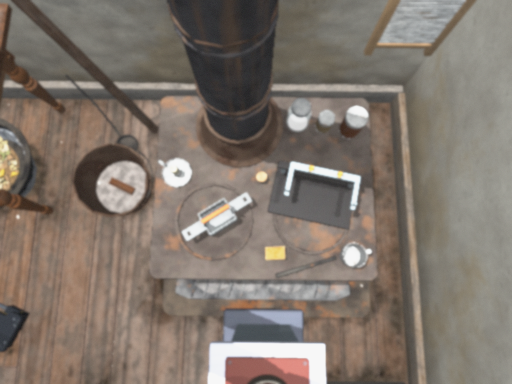

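The scene view shows the tray at about (287,232) and the stand at (248,175). In the top view the tray is at (217,216) and the stand at (318,195), with its rail away from the robot. I'll enlarge both.

```bash
cat > h.py <<'E'
import numpy as np, cv2
from scipy.spatial.transform import Rotation as R
def load(n):
    d=np.load(n); return {k:d[k] for k in d.files}
def Rm(c):
    r=np.asarray(c["rotation"]); return R.from_rotvec(r).as_matrix() if r.ndim==1 else r
def proj(c,P):
    q=(np.atleast_2d(P)-c["position"])@Rm(c); q=q*[1,-1,-1]
    u=q@c["K"].T; return u[:,:2]/u[:,2:]
def ray(c,uv):
    d=np.linalg.inv(c["K"])@[uv[0],uv[1],1]; return Rm(c)@(d*[1,-1,-1])
def atz(c,uv,z):
    d=ray(c,uv); p=c["position"]; return p+d*(z-p[2])/d[2]
def crop(c,x0,y0,x1,y1,s,fn):
    im=c["pixels"][y0:y1,x0:x1,::-1]; im=cv2.resize(im,None,fx=s,fy=s,interpolation=cv2.INTER_CUBIC)
    for x in range((x0+9)//10*10,x1,10):
        cv2.line(im,((x-x0)*s,0),((x-x0)*s,6 if x%50 else 14),(0,0,255),1)
        if x%20==0: cv2.putText(im,str(x),((x-x0)*s+2,16),0,.4,(0,0,255))
    for y in range((y0+9)//10*10,y1,10):
        cv2.line(im,(0,(y-y0)*s),(6 if y%50 else 14,(y-y0)*s),(0,0,255),1)
        if y%20==0: cv2.putText(im,str(y),(8,(y-y0)*s+4),0,.4,(0,0,255))
    cv2.imwrite(fn,im)
E
python3 - <<'E'
from h import *
t=load("top0.npz"); s=load("scene0.npz")
crop(t,170,150,380,280,3,"pics/t1.png"); crop(t,260,150,370,240,7,"pics/t2.png")
crop(t,170,180,270,255,8,"pics/t3.png")
crop(s,215,120,325,200,7,"pics/s1.png"); crop(s,240,195,330,270,8,"pics/s2.png")
E
```

```text
(no output)
```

View pics/t2.png

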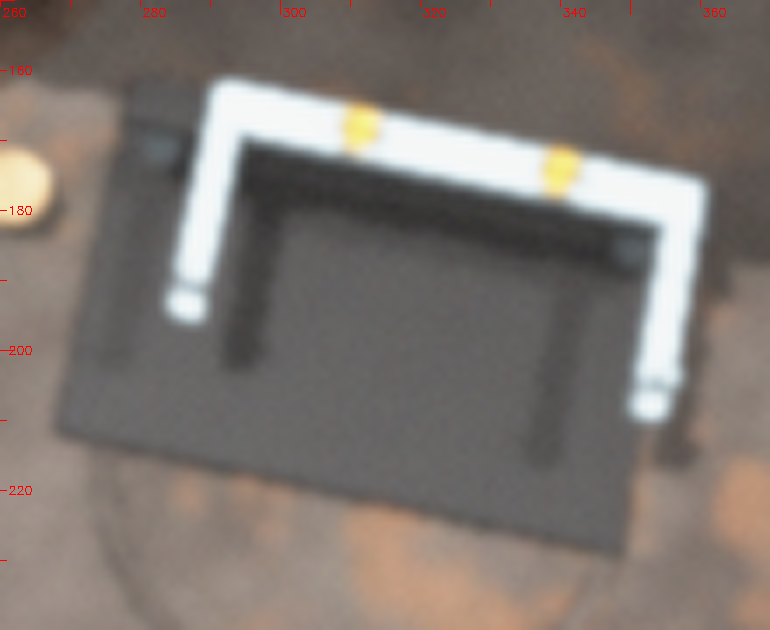

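View pics/t3.png

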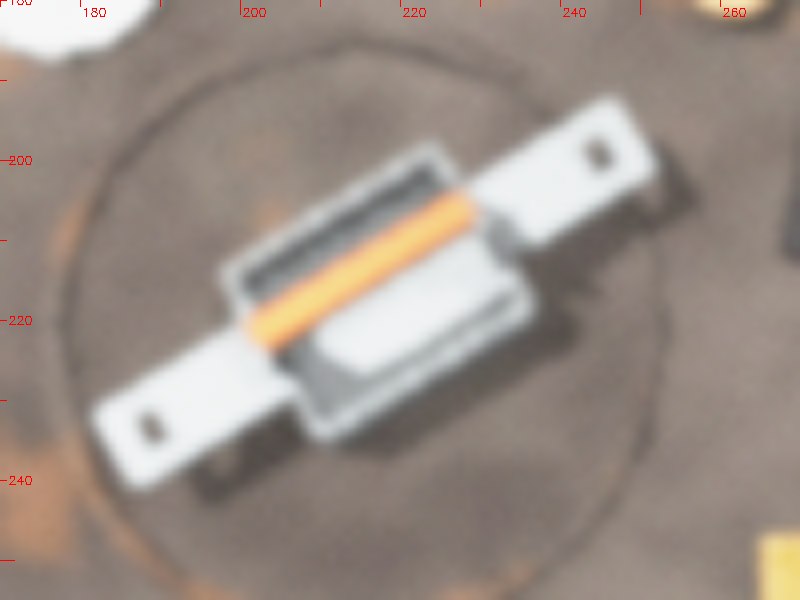

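View pics/s1.png

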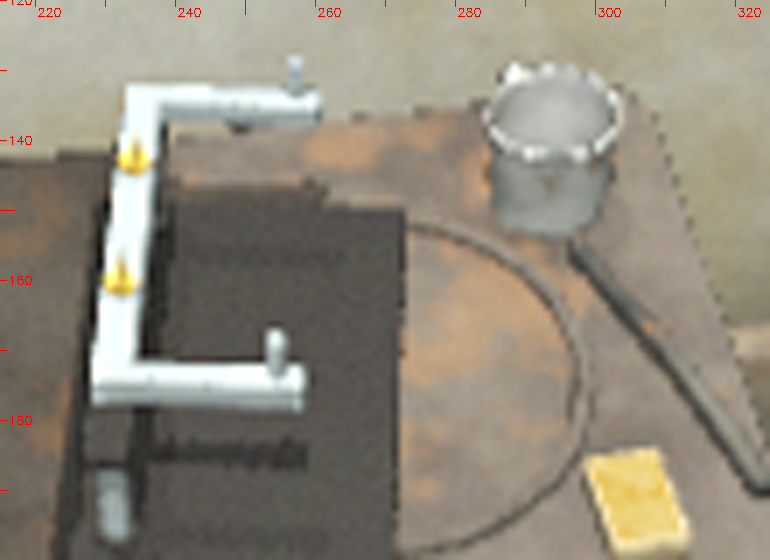

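View pics/s2.png

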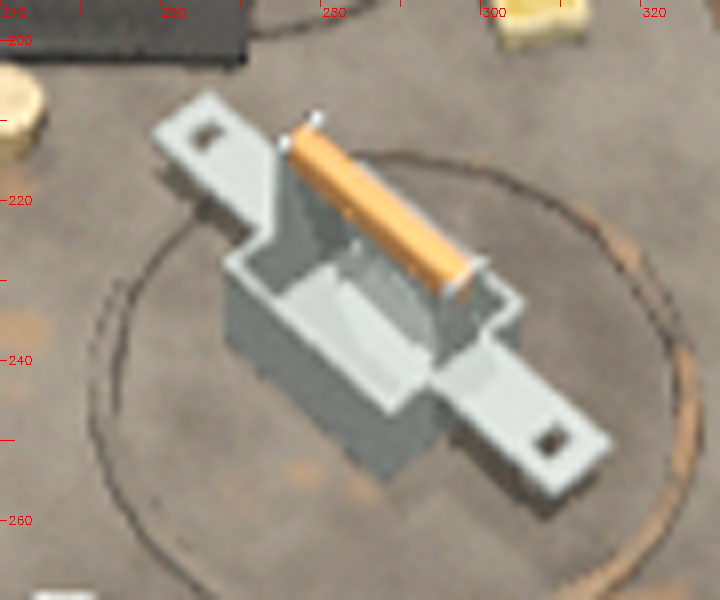

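```bash
cat > fit.py <<'E'
from h import *
from scipy.optimize import least_squares
t=load("top0.npz"); s=load("scene0.npz")
def tf(p,P):
    c,sn=np.cos(p[2]),np.sin(p[2]); P=np.array(P,float)/1000
    return np.c_[p[0]+c*P[:,0]-sn*P[:,1], p[1]+sn*P[:,0]+c*P[:,1], P[:,2]]
# tray
obs=[(t,(0,92,50),(188.8,233.5)),(t,(0,-92,50),(244.7,199)),(s,(0,92,50),(308.6,250)),(s,(0,-92,50),(265.7,212)),
 (t,(0,44,102),(202,221)),(t,(0,-44,102),(228.5,206))]
# tray +y -> left in top
def res(p,obs):
    return np.concatenate([proj(c,tf(p,[P]))[0]-uv for c,P,uv in obs])
for a,b in [((188.8,233.5),(308.6,250)),((244.7,199),(265.7,212))]:
    print("slot",atz(t,a,.05),atz(s,b,.05))
r=least_squares(res,[.5,.1,1],args=(obs,)); print("tray",r.x,r.fun.round(1))
# stand
for a,b in [((286.5,193),(254.7,168)),((352.5,207.6),(257.3,129))]:
    print("pin",atz(t,a,.124),atz(s,b,.124))
for a in [(268,211.5),(348.5,229),(277.5,162)]: print("corner",atz(t,a,.01))
def res2(p,obs):
    return np.concatenate([proj(c,tf(p[:3],[np.array(P)+[0,1000*p[3]*m,0]]))[0]-uv for c,P,uv,m in obs])
o2=[(t,(0,92,124),(286.5,193),1),(t,(0,-92,124),(352.5,207.6),1),(s,(0,92,124),(254.7,167.7),1),(s,(0,-92,124),(257.3,128.6),1),
(s,(0,92,100),(254.7,173.5),1),(s,(0,-92,100),(257.3,134.5),1),
(t,(-55,144,10),(268,211.5),0),(t,(-55,-100,10),(348.5,229),0),(t,(105,144,10),(277.5,162),0)]
r=least_squares(res2,[.6,-.1,0,.02],args=(o2,)); print("stand",r.x,r.fun.round(1))
E
python3 fit.py
```

```text
slot [0.44623201 0.22043807 0.05      ] [0.44966518 0.22307599 0.05      ]
slot [0.54658726 0.06524916 0.05      ] [0.54732975 0.06896189 0.05      ]
tray [0.49706319 0.14326092 0.56482251] [-0.2 -0.6 -0.1  0.1  0.5 -0.7  0.1 -0.9 -1.2  0.8  0.4 -1.2]
pin [ 0.55096278 -0.04865908  0.124     ] [ 0.56180588 -0.05029001  0.124     ]
pin [ 0.51363384 -0.22366504  0.124     ] [ 0.52531879 -0.22558531  0.124     ]
corner [ 0.51715417 -0.00286538  0.01      ]
corner [ 0.46839608 -0.23860615  0.01      ]
corner [ 0.66894918 -0.0307668   0.01      ]
stand [ 0.53757224 -0.15178525 -0.20403418  0.0141912 ] [-0.3 -3.   1.5 -3.   1.   0.8  0.9 -0.2  1.1  0.2  1.  -0.8 -1.1  1.4
  0.   1.7  0.4 -0.2]
```

```bash
python3 - <<'E'
from h import *
t=load("top0.npz"); s=load("scene0.npz")
def st(c,bs,fn):
    o=[]
    for k,b in enumerate(bs):
        crop(c,*b,20,"pics/_a.png"); im=cv2.imread("pics/_a.png"); 
        m=np.clip((im.astype(float)-110)*1.75,0,255).astype(np.uint8); o.append(m)
    cv2.imwrite(fn,np.hstack(o))
st(t,[(278,180,298,204),(343,194,363,218)],"pics/tp.png")
st(s,[(244,160,264,184),(248,121,268,145)],"pics/sp.png")
E
```

```text
(no output)
```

View pics/tp.png

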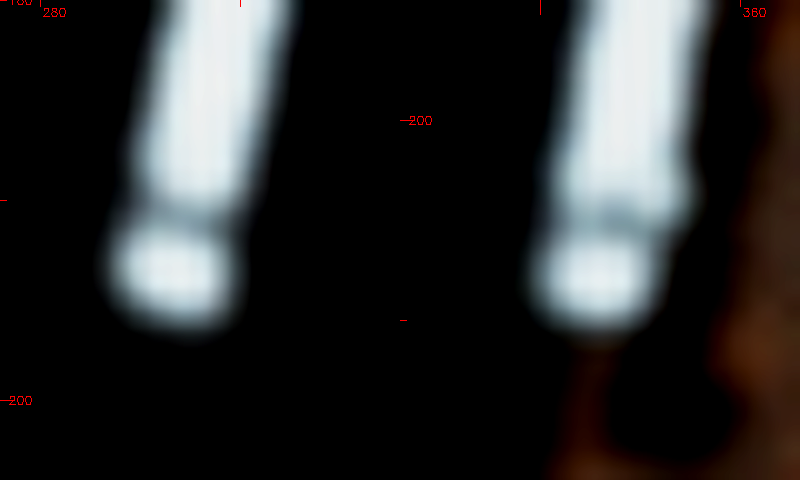

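View pics/sp.png

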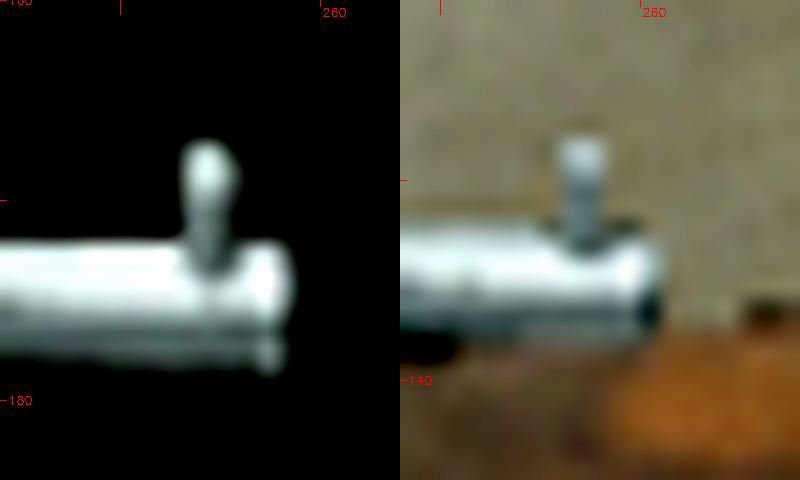

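```bash
cat >> fit.py <<'E'
print("---")
o2=[(t,(-4,92,110),(286.6,190.6),1),(t,(-4,-92,110),(353.4,204.8),1),(s,(0,92,124),(254.3,167.8),1),(s,(0,-92,124),(257.1,128.3),1),
(s,(0,92,100),(254.6,173.3),1),(s,(0,-92,100),(257.3,133.2),1)]
oc=[(t,(-55,144,10),(268,211.5),0),(t,(-55,-100,10),(348.5,229),0),(t,(105,144,10),(277.5,162),0)]
r=least_squares(res2,[.6,-.1,0,.02],args=(o2+oc,)); print("stand",r.x,r.fun.round(1))
p=r.x; 
print("pins mid",tf(p[:3],[[0,p[3]*1000,0]]),"pins",tf(p[:3],[[0,p[3]*1000+92,0],[0,p[3]*1000-92,0]]))
# per camera pins-only: pose of pin pair (x,y,yaw)
for c in (t,s):
    o=[(a,b,d,0) for a,b,d,m in o2 if a is c]
    r=least_squares(lambda q:res2(np.r_[q,0],o),[.53,-.13,-.2]); print("pair",r.x,r.fun.round(1))
    o=[a for a in obs if a[0] is c]
    r=least_squares(res,[.5,.1,.5],args=(o,)); print("tray",r.x,r.fun.round(1))
E
python3 fit.py
```

```text
slot [0.44623201 0.22043807 0.05      ] [0.44966518 0.22307599 0.05      ]
slot [0.54658726 0.06524916 0.05      ] [0.54732975 0.06896189 0.05      ]
tray [0.49706319 0.14326092 0.56482251] [-0.2 -0.6 -0.1  0.1  0.5 -0.7  0.1 -0.9 -1.2  0.8  0.4 -1.2]
pin [ 0.55096278 -0.04865908  0.124     ] [ 0.56180588 -0.05029001  0.124     ]
pin [ 0.51363384 -0.22366504  0.124     ] [ 0.52531879 -0.22558531  0.124     ]
corner [ 0.51715417 -0.00286538  0.01      ]
corner [ 0.46839608 -0.23860615  0.01      ]
corner [ 0.66894918 -0.0307668   0.01      ]
stand [ 0.53757224 -0.15178525 -0.20403418  0.0141912 ] [-0.3 -3.   1.5 -3.   1.   0.8  0.9 -0.2  1.1  0.2  1.  -0.8 -1.1  1.4
  0.   1.7  0.4 -0.2]
---
stand [ 0.54185159 -0.15271235 -0.19696049  0.0124941 ] [-0.2  0.7 -0.   0.4  0.2  0.2 -0.3 -0.3  0.  -0.1 -0.5  0.1 -0.7  0.3
  0.5  0.   0.4 -1.3]
pins mid [[ 0.54429655 -0.14045982  0.        ]] pins [[ 0.56229999 -0.05023856  0.        ]
 [ 0.52629312 -0.23068108  0.        ]]
pair [ 0.54587504 -0.14081975 -0.20191545] [-0.1 -0.   0.1  0. ]
tray [0.49651781 0.14248538 0.56689382] [ 0.1 -0.3  0.1  0.2 -0.9  1.   0.7 -1. ]
pair [ 0.5438559  -0.14036341 -0.20677436] [ 0.1  0.2  0.1 -0.3 -0.1 -0.1 -0.1  0.1]
tray [0.49852629 0.14589966 0.5631537 ] [ 0.1  0.2 -0.1 -0.2]
```

```bash
cat >> h.py <<'E'
def ori(yaw,flip=0):
    a=yaw+np.pi*flip
    z=np.array([np.cos(a),np.sin(a),0]); y=np.array([0,0,-1.]); x=np.cross(y,z)
    return R.from_matrix(np.c_[x,y,z]).as_rotvec()
E
python3 - <<'E'
from cell import *
from cell import arm, eoat, planner, optics, order, status
from h import *
print(R.from_rotvec(status.read_orientation()).as_matrix().round(2))
for f in (0,1):
    for p,y in [((.4972,.1435,.20),.565),((.4972,.1435,.085),.565),((.5442,-.1405,.28),-.204),((.5442,-.1405,.14),-.204),((.47,-.15,.18),-.204)]:
        q=planner.ik(p,ori(y,f)); print(f,p,None if q is None else np.round(q,2))
E
```

```text
[[ 0.92 -0.    0.4 ]
 [-0.4  -0.    0.92]
 [ 0.   -1.   -0.  ]]
0 (0.4972, 0.1435, 0.2) [-0.81  0.08  0.47  1.85 -0.04  1.22  0.24]
0 (0.4972, 0.1435, 0.085) [-0.77  0.21  0.45  1.98 -0.11  0.98  0.3 ]
0 (0.5442, -0.1405, 0.28) [-0.67  0.18  0.97  1.65 -0.15  1.39  0.12]
0 (0.5442, -0.1405, 0.14) [-0.64  0.33  0.97  1.84 -0.3   1.13  0.24]
0 (0.47, -0.15, 0.18) [-0.83  0.04  1.1   1.95 -0.04  1.18  0.08]
1 (0.4972, 0.1435, 0.2) None
1 (0.4972, 0.1435, 0.085) [-1.38  0.43  1.23  2.   -0.48  1.04 -2.51]
1 (0.5442, -0.1405, 0.28) None
1 (0.5442, -0.1405, 0.14) [-0.85  0.59  1.38  1.84 -0.62  1.24 -2.63]
1 (0.47, -0.15, 0.18) None
```

```bash
python3 - <<'E'
from cell import arm, eoat, planner, optics, order, status
from h import *
o=ori(.565)
arm.move_to((.4972,.1435,.18),o)
print(status.read_t(),status.read_tool_pos(),status.read_ft_force())
arm.move_l((.4972,.1435,.085),velocity=.1)
print(status.read_t(),status.read_tool_pos(),status.read_ft_force())
c=optics.camera("scene"); np.savez("scene1.npz",**c)
eoat.grasp(50)
print(status.read_t(),status.read_gripper_width(),status.read_ft_force())
c=optics.camera("scene"); np.savez("scene2.npz",**c)
crop(load("scene1.npz"),230,150,350,270,5,"pics/s3.png")
crop(load("scene2.npz"),230,150,350,270,5,"pics/s4.png")
E
```

```text
1.9583 [0.49708365 0.14516529 0.18005777] [-0.63595009  0.57080131  0.62108197]
3.0583 [0.49764369 0.14365169 0.08560327] [ 0.59286598 -0.04802268 -0.02807212]
4.3083 0.011099038629376407 [ 0.05824131  0.95924931 -1.23000078]
```

View pics/s4.png

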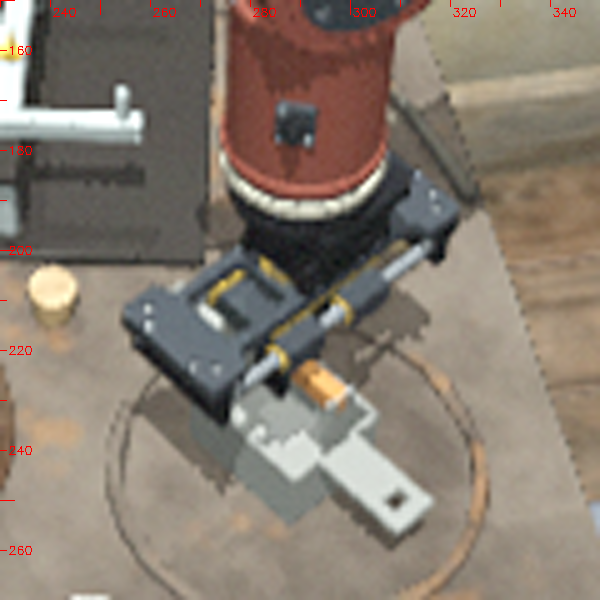

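```bash
python3 - <<'E'
from h import *
t=load("top0.npz"); s=load("scene0.npz")
for uv in [(198,135),(278,128),(240,160)]: print(atz(t,uv,.0))
for uv in [(145,243),(233,235),(190,272)]: print(atz(s,uv,.0))
for uv in [(262,177)]: print("cork",atz(t,uv,.028))
E
```

```text
[0.75562738 0.21566242 0.        ]
[ 0.78176668 -0.03277716  0.        ]
[0.67670029 0.08355577 0.        ]
[0.92439589 0.08819939 0.        ]
[0.65515997 0.10276458 0.        ]
[0.79442145 0.21048545 0.        ]
cork [0.61726138 0.0160356  0.028     ]
```

```bash
python3 - <<'E'
from cell import arm, eoat, planner, optics, order, status
from h import *
F=lambda n=20: np.mean([status.read_ft_force() for _ in range(n)],0).round(2)
f0=F()
arm.move_l((.4972,.1435,.24),velocity=.12)
arm.dwell(.3)
print(status.read_t(),status.read_tool_pos(),status.read_gripper_width(),f0,F(),status.read_t())
c=optics.camera("scene"); np.savez("scene3.npz",**c); crop(c,200,130,350,270,5,"pics/s5.png")
c=optics.camera("top"); np.savez("top3.npz",**c); crop(c,160,150,280,270,5,"pics/t5.png")
E
```

```text
6.1 [0.497124   0.14346646 0.23976683] 0.01154798048471836 [ 0.87 -0.03 -1.18] [-0.43  0.36 -3.69] 6.1
```

View pics/s5.png

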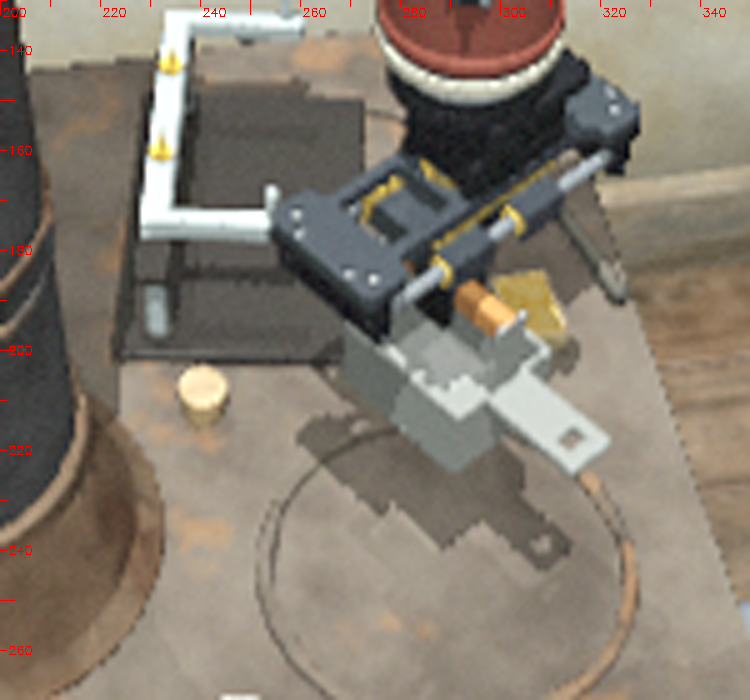

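View pics/t5.png

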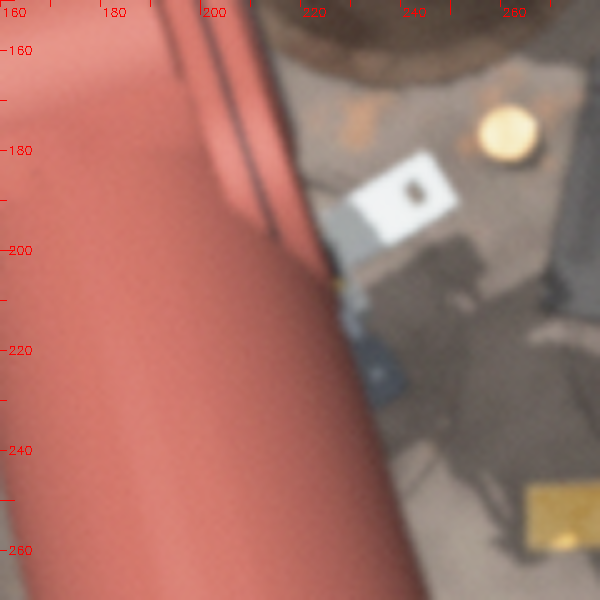

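```bash
python3 - <<'E'
from h import *
t=load("top3.npz"); s=load("scene3.npz")
a=atz(s,(314.2,217.3),.205); b=atz(t,(243.1,188.3),.205)
d=np.array([-np.sin(.565),np.cos(.565),0]); n=np.array([np.cos(.565),np.sin(.565),0])
for p in (a,b): 
    q=p-[.4971,.1435,.205]; print(p, "along",q@d,"across",q@n)
E
```

```text
[0.44748365 0.22163635 0.205     ] along 0.09255845132490002 across -6.996336206940837e-05
[0.54544619 0.06453279 0.205     ] along -0.09258011953654857 across -0.0014476563903927076
```

```bash
python3 - <<'E'
from cell import arm, eoat, planner, optics, order, status
from h import *
arm.move_to((.48,.0,.26),ori(.18))
arm.move_to((.5442,-.1405,.24),ori(-.204))
arm.move_l((.5442,-.1405,.185),velocity=.1)
arm.dwell(.3)
print(status.read_t(),status.read_tool_pos(),status.read_gripper_width(),[status.read_ft_force().round(2) for _ in range(4)],status.read_t())
c=optics.camera("scene"); np.savez("scene4.npz",**c); crop(c,215,110,315,200,7,"pics/s6.png")
c=optics.camera("top"); np.savez("top4.npz",**c); crop(c,260,150,380,240,6,"pics/t6.png")
E
```

```text
8.5 [ 0.54445206 -0.1405503   0.18541823] 0.011593625230606811 [array([-0.4 ,  0.42, -3.26]), array([-0.4 ,  0.42, -3.26]), array([-0.4 ,  0.42, -3.26]), array([-0.4 ,  0.42, -3.26])] 8.5
```

View pics/s6.png

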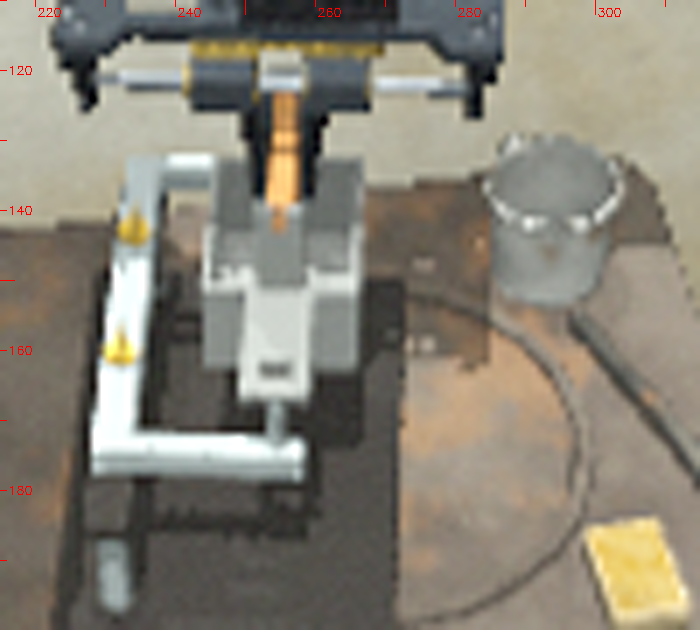

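View pics/t6.png

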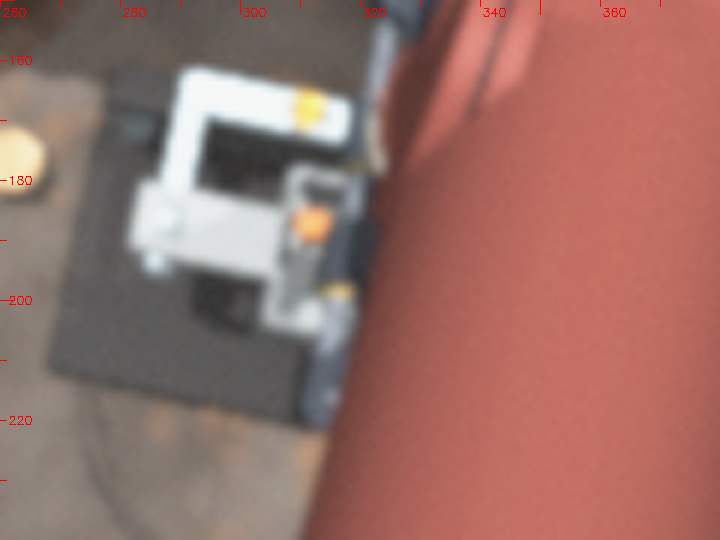

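```bash
python3 - <<'E'
from h import *
s=load("scene4.npz"); s["pixels"]; 
im=s["pixels"][150:180,240:265,::-1]; cv2.imwrite("pics/s7.png",cv2.resize(im,None,fx=20,fy=20,interpolation=cv2.INTER_CUBIC))
a=atz(s,(253.9,162.6),.1502); p=atz(s,(254.3,167.8),.124); 
e=np.array([-np.sin(-.204),np.cos(-.204),0]); n=np.array([np.cos(.204),-np.sin(.204),0])
print(a,p,"y off",(a-p)@e,"x off",(a-p)@n)
E
```

```text
[ 0.56418861 -0.04890645  0.1502    ] [ 0.56290065 -0.05133415  0.124     ] y off 0.002638287347712278 x off 0.0007694299810876563
```

View pics/s7.png

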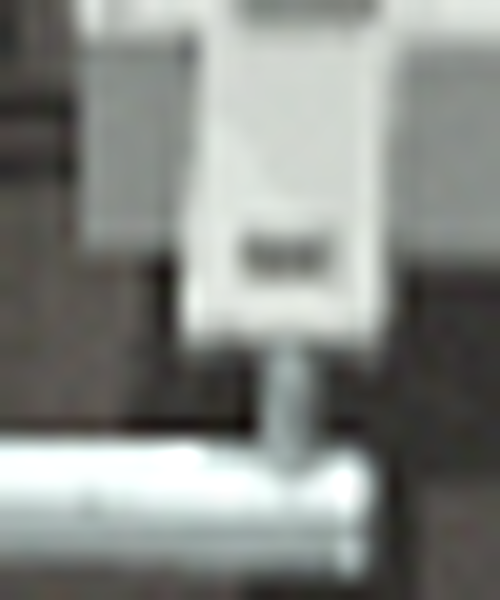

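```bash
cat >> h.py <<'E'
YAW=-.204; E_=np.array([-np.sin(YAW),np.cos(YAW)]); N_=np.array([np.cos(YAW),np.sin(YAW)]); C0=np.array([.5442,-.1405])
def pt(dy,dx,z): return (*(C0+dy*E_+dx*N_),z)
def press(dy,dx,z0,z1,step,thr,dw=.06,v=.03):
    """step down; stop when Fz rises thr over the free value"""
    from cell import arm,status
    arm.move_l(pt(dy,dx,z0),velocity=v); arm.dwell(.25); b=status.read_ft_force(); tb=status.read_wrist_torque()
    z=z0; log=[]; hit=False
    while z>z1+1e-6:
        z-=step; arm.move_l(pt(dy,dx,z),velocity=v); arm.dwell(dw)
        f=status.read_ft_force()-b; log.append((round(z,4),f.round(1).tolist()))
        if f[2]>thr: hit=True; break
    print("t",round(status.read_t(),2),"dy",dy,"dx",dx,"hit",hit,"z",round(z,4),"real",status.read_tool_pos().round(4),"F",f.round(2),"T",(status.read_wrist_torque()-tb).round(3),"base",b.round(2))
    return hit,z,log
E
python3 - <<'E'
from h import *
from cell import arm,status
hit,z,log=press(-.0015,0,.170,.158,.0007,3)
print(log[-8:])
E
```

```text
t 15.05 dy -0.0015 dx 0 hit False z 0.1574 real [ 0.5439 -0.142   0.1574] F [-0.67  0.82  0.21] T [ 0.014 -0.038 -0.048] base [-0.26 -0.34 -3.32]
[(0.1623, [-0.2, 0.7, 0.5]), (0.1616, [0.1, 0.3, 0.3]), (0.1609, [1.1, 1.2, -0.1]), (0.1602, [0.2, 0.1, 0.0]), (0.1595, [0.1, -0.0, 0.0]), (0.1588, [0.4, -0.2, 0.2]), (0.1581, [0.6, 0.9, 0.1]), (0.1574, [-0.7, 0.8, 0.2])]
```

```bash
python3 - <<'E'
from h import *
from cell import optics
c=optics.camera("scene"); np.savez("scene5.npz",**c)
im=c["pixels"][140:185,230:290,::-1]; cv2.imwrite("pics/s8.png",cv2.resize(im,None,fx=13,fy=13,interpolation=cv2.INTER_CUBIC))
c=optics.camera("top"); crop(c,270,165,320,205,13,"pics/t8.png")
E
```

```text
(no output)
```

View pics/s8.png

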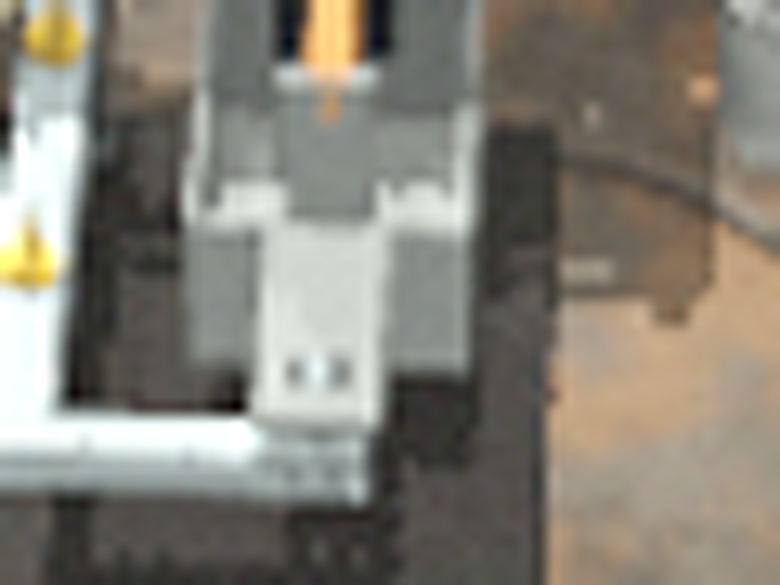

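View pics/t8.png

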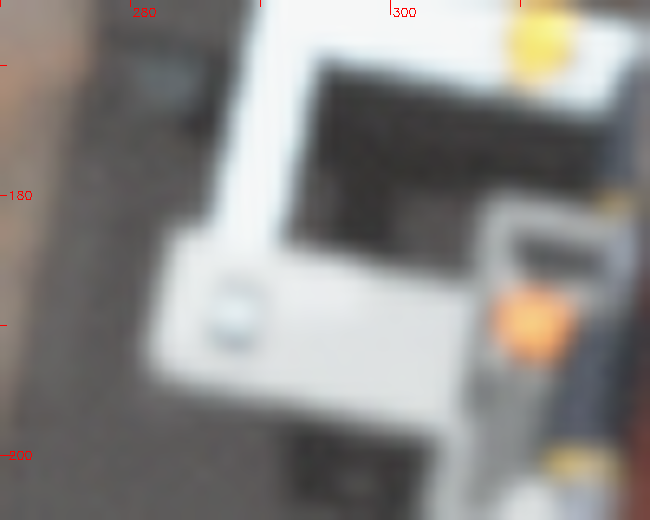

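The pin top shows inside the near slot at scene (254.5,168.6), so it has dropped in without contact. I'll continue down gently until the arms are felt.

```bash
python3 - <<'E'
from h import *
hit,z,log=press(-.0015,0,.1565,.1450,.0015,4,dw=.03)
print(log)
if not hit:
    hit,z,log=press(-.0015,0,.1445,.1365,.0005,4,dw=.05); print(log)
E
```

```text
t 17.92 dy -0.0015 dx 0 hit False z 0.1445 real [ 0.5439 -0.1419  0.1444] F [ 0.39  0.03 -0.2 ] T [-0.026 -0.052 -0.015] base [-0.3  -0.14 -3.52]
[(0.155, [0.5, -0.2, 1.1]), (0.1535, [1.3, -0.1, 1.2]), (0.152, [0.7, 0.4, -0.0]), (0.1505, [0.0, 0.2, -0.2]), (0.149, [-0.1, 0.4, 0.7]), (0.1475, [-0.2, 0.5, 0.7]), (0.146, [0.0, -0.2, 0.5]), (0.1445, [0.4, 0.0, -0.2])]
t 21.12 dy -0.0015 dx 0 hit True z 0.14 real [ 0.5442 -0.142   0.1407] F [-2.35 -0.46  9.29] T [ 0.218  0.553 -0.01 ] base [ 0.37  0.8  -3.24]
[(0.144, [-0.7, -0.3, -0.5]), (0.1435, [0.3, -0.3, 0.1]), (0.143, [0.4, -0.7, -0.4]), (0.1425, [-0.2, -0.9, -0.8]), (0.142, [-0.7, -1.1, -0.9]), (0.1415, [-0.8, -0.4, -1.3]), (0.141, [-0.1, -0.6, 0.4]), (0.1405, [-0.8, -0.9, 3.2]), (0.14, [-2.3, -0.5, 9.3])]
```

Contact came at TCP z 0.1405 to 0.140, where home should be 0.141. The moment about the stand's x is about 0.1 N m, so both ears are bearing. I'll ease off, release and back away.

```bash
python3 - <<'E'
from h import *
from cell import arm,eoat,optics,status
arm.move_l(pt(-.0015,0,.1407),velocity=.03); arm.dwell(.1)
print(status.read_ft_force())
eoat.release(); print(status.read_t(),status.read_gripper_width(),status.read_ft_force())
arm.move_l(pt(-.0015,0,.26),velocity=.1)
arm.move_to((.44,.12,.32),ori(.2)); arm.dwell(.2)
print(status.read_t(),status.read_tool_pos(),status.read_ft_force())
c=optics.camera("scene"); np.savez("scene6.npz",**c); crop(c,215,110,315,200,7,"pics/s9.png")
c=optics.camera("top"); np.savez("top6.npz",**c); crop(c,250,140,380,240,6,"pics/t9.png")
E
```

```text
[-0.02993156 -0.30489381  1.00008259]
22.85 0.08700739767677401 [-0.12191423 -0.17077534 -0.03063062]
25.5 [0.44046259 0.11892262 0.31971849] [-0.090597   -0.26250086  0.64053166]
```

View pics/s9.png

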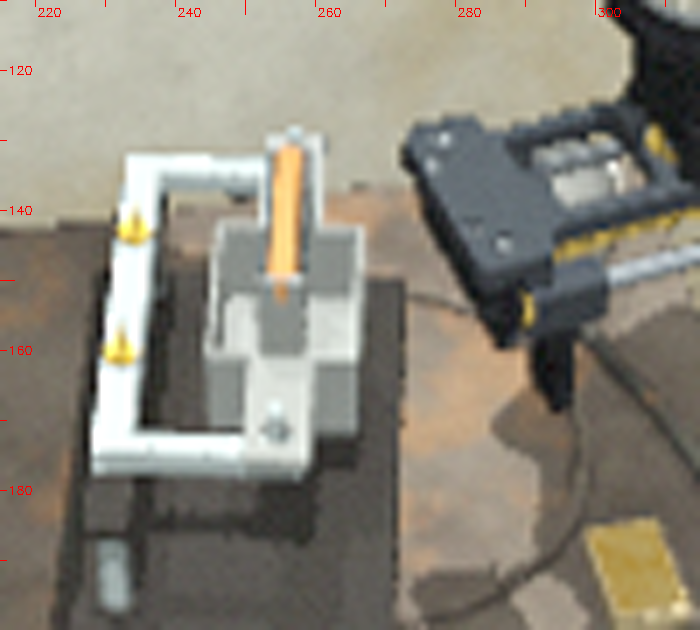

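View pics/t9.png

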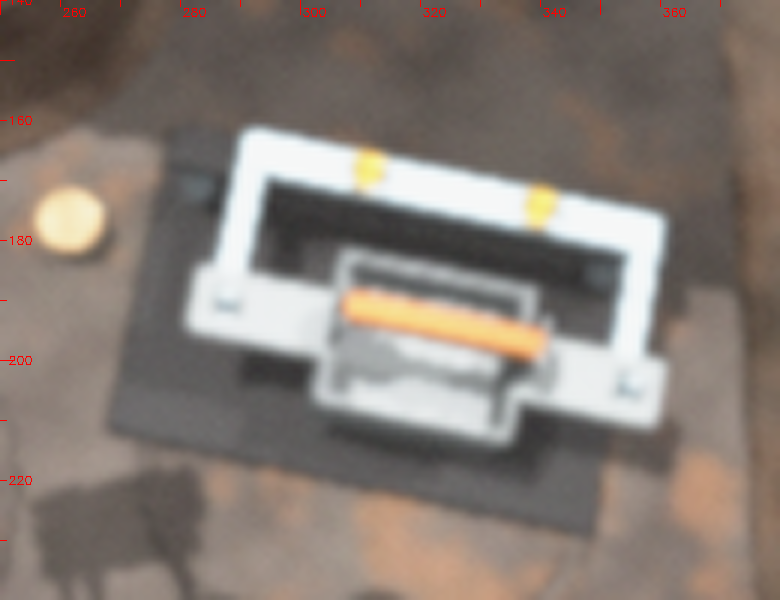

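Both pins show through the ear slots, at top view (287,190) and (354,204). The tray sits level with its ears on the arms, and the gripper is clear. I'll hand it in.

```bash
python3 - <<'E'
from cell import order,status
print(status.read_gripper_width(),status.read_dq().round(3)); order.sign_off(); print(status.read_t())
E
```

```text
0.08686683669310975 [-0.006 -0.003 -0.003 -0.    -0.     0.    -0.001]
the job is handed in; nothing more can be done
the job is handed in; nothing more can be done
```

I hung the tray on the stand and let go, then handed the job in with the robot's clock at about 25.5 s of the 64 s.

- **Finding and gripping:** I located the tray and the pins with both cameras. I gripped the bar with 50 N, lifted the tray and carried it over the pins.
- **Lowering:** I lowered it in small steps with the force watched, and both pins entered the slots on the first try. The arms were felt at TCP z 0.1405 to 0.140 m, where fully home should be about 0.141 m. The peak press was about 9 N, more than the 3 to 5 N advised but well under 30 N. I eased it off to about 1 N above zero before releasing.
- **Last checks:** The final pictures show both pins through their slots and the tray level with both ears on the arms. The gripper was open and well clear, and the cork, cup and matchbox in view had not moved.
- **Not checked:** I did not re-measure the tray's final pose in numbers, or look again at the things outside those crops.

The two cameras differed by up to about 3.5 mm on the tray and 2 mm on the pins; neither got in the way of the fit.

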